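# Eject a pressed tile through the guard and slide it onto the ware board

### The job

The tile in the press is finished. Reach down through the window of the yellow guard and press the red ejector lever all the way down without touching the guard, so that the tile rises out of its die; then come back out and push the tile sideways with the fingertips onto the plywood ware board until the whole tile lies flat on it. Do not lift or tip the tile, and leave the lever down and the other things on the bench where they are.

Things in the scene. Friction and masses are not known exactly. Their poses are not given: they have to be found in the camera images.
- press: green bench-top tile press, fixed. Origin on the table straight under the middle of its square die; x axis points from the guard across the die to the opened head, y axis from the die to the ware board, z up. The opened head leans back from x = +85 mm and rises to 240 mm above the table, its handle to 350 mm. Beside the die at -y nothing of the press is higher than the die
- die_face (a point): middle of the die at the height of its flat steel top face, 100 mm above the table, straight above the press origin; die box 136 x 136 mm with a square cavity of 104 x 104 mm for the tile
- guard: yellow steel guard with clear plastic sides over the lever, fixed to the press in front of the die: 150 mm along press x (from -245 to -95 mm), 140 mm along press y, 115 mm tall; flat level top plate, 6 mm thick, with one window. Origin on the table under the window's centre, axes as the press. Not to be touched
- window (a point): centre of the guard's window, in the plane of the guard's top, 115 mm above the table and at press x = -170 mm, y = 0. The opening is a rectangle of 96 mm along press x by 66 mm along press y
- pad (a point): top centre of the lever's red pad, under the middle of the window; pad 50 mm along press x by 40 mm along press y, 8 mm thick. It moves with the lever: about 99 mm above the table with the lever up, about 71 mm with the lever fully down (it moves almost straight down, tilting by 0.25 rad in all)
- lever (a joint): ejector lever: 0 is up (tile down in the die), 0.25 rad is fully down on its stop. Hinged at the die box 115 mm from the middle of the pad. It takes about 6 to 12 N on the pad to move, stays where it is left (no return spring), and lifts the ejector plate under the tile 21 mm in step with the pad's travel
- tile: terracotta dry-pressed tile, stiff, loose, 100 x 100 x 14 mm, 0.2 to 0.33 kg. Origin at the centre of its underside; sides parallel to its x and y axes, which start parallel to the press axes. At the start it lies in the die, its top 4 mm below the die face, and cannot be pushed; with the lever fully down its underside stands 3 mm above the die face
- board: plywood ware board, fixed on the take-off table beside the die at press +y, 160 mm along press x by 150 mm along press y by 15 mm thick; its axes parallel to those of the press. Origin at the centre of its underside; a gap of 3 to 28 mm separates it from the die box
- board_top (a point): centre of the board's top face, 99 mm above the table (1 mm below the die face), axes parallel to those of the press
- nozzle: bystander, loose: tapered steel clay nozzle standing on its wide end, 42 mm across the foot, 112 mm tall; origin at the centre of its underside
- cutter_round: bystander, loose: round dark steel clay cutter (open ring), 68 mm across, 30 mm tall; origin at the centre of its underside
- cutter_square: bystander, loose: square dark steel clay cutter (open frame), 70 x 70 mm, 30 mm tall; origin at the centre of its underside
- jar: bystander, loose: blue underglaze jar with black cap, 60 mm across, 75 mm tall; origin at the centre of its underside
- bowl: bystander, loose: white bowl, 160 mm across the rim, 75 mm tall; origin at the centre of its underside
- knife: bystander, loose: clay knife lying flat, orange handle 110 x 20 x 14 mm and a steel blade, 184 mm long in all; origin on the table under it, near the blade's root; its x axis runs along it towards the blade
There are look-alikes about, which are no part of the job. Several things have the shape of the tile; the one meant has the colours described above.

How it is judged:
By the outcome, as a careful person would: the job done as asked, in the order asked, and still so for the second after the job is handed in, with the robot touching nothing.
It also fails if it takes over 48 s, if anything falls off the work surface, if the arm or the gripper's body presses on something with over 40 N, if the wrist force passes 120 N, or if a joint passes its speed limit or range.

### The arm

A 6-joint arm with a two-finger parallel gripper is mounted at the origin on the work surface. World frame = base frame: x ahead of the robot, y to its left, z up, the work surface at z = 0. Lengths are in mm, angles in rad, forces in N, time in s.
With the tool pointing down it reaches from about 275 to 1000 mm from the base axis. Payload 8.4 kg.
Tool frame: the origin (TCP) lies on the centre line of the jaws, within the pads' length; the fingertips stand 17 mm ahead of it and the grasp point (between the pads) lies 2 mm behind it; z points along the fingers, y is the line along which they close (so a half turn about z gives the same grasp; the last joint's range is limited). The gripper opens to 85 mm and grips with 20 to 120 N. Pads are 22 mm wide; open, the fingers measure 114 mm over their backs; the gripper's body (76 mm by 85 mm) begins 54 mm behind the grasp point. The pads swing forward as they close: fully open they stand 13 mm farther back than shut.
Start: joints at [-1.135, 0.353, 1.633, -0, 1.155, -0.002], TCP at [264.966, -566.057, 248.281] pointing down, gripper open.
Joint ranges: [-2.63, 2.63], [-0.92, 2.1], [0.06, 2.66], [-1.3, 4.44], [0, 2.69], [-3.02, 3.02]. Speed limits (rad/s): [2.22, 2.22, 2.79, 3.14, 3.14, 3.14].

### API

Orientations are given as [roll, pitch, yaw] about the fixed x, y, z axes, in that order (R = Rz(yaw) Ry(pitch) Rx(roll)).
In Python, from rig import r, eyes gives the robot as it stands. The module is installed in compiled form; this text tells all that it offers.
- The arm moves only by the shell command python3 -m inch 'ROWS' [FORCE]. ROWS is JSON, a list of rows, each a list of 7 numbers: the shift along the tool's x, y, z in m, then the turn, a rotation vector about the tool's x, y, z in degrees, then the closure, from -1 (fully open) to 1 (shut). In form: [[x, y, z, rx, ry, rz, gripper], ...]. A call has 1 to 8 rows; each row shifts and turns the commanded pose from where the row before left it, along the tool's axes as they then stand; what a row does not reach is not made up. A row lasts 1/10 s, in which the tool goes at most 50 mm and 8.59 degrees, less where a joint would pass 70% of its speed; a pose out of reach is approached as far as the arm can. A call with a gripper value outside its range is refused whole. The fingers move at their own pace and stop on an object; FORCE is the grip in N (left out, the last holds). Time passes only in rows, so rows that do not move let the fingers close. It gives the time, the measured TCP pose, the force, the opening and the grip force at its end, in the units of the state.
- r.sense(): the state, without advancing time (a new reading comes with each control period).
- eyes.grab_frame(name): name is "scene" or "side" or "wrist"; returns a dict with "img" (400x640x3 uint8, blue, green, red), "fx", "fy", "cx", "cy" (pixels), "R" (3x3) and "t" (3): a world point X has camera coordinates R X + t; the wrist camera has in their place "hand_eye" (4x4, takes a point from camera to tool coordinates, whose origin is the TCP and whose axes are the flange's). Camera axes: x right, y down, z forward; pixel columns grow to the right and rows downward; lengths in mm; the calibration is good to about 2 mm. A picture is of the moment at which its call begins: read the wrist's pose just before it. There is no depth.
- r.sign_off(): hands the job in; it is judged then, once.
The state is a dict: "clock": time; "qpos": joint angles; "qvel": joint speeds; "joint_efforts": joint torques, N m; "eef_pos": TCP position; "tcp_rot": TCP orientation; "contact_force": force on the tool from outside, world axes, zero at the start; "wrist_torque": the same for the moment, N m; "opening": opening from 0.0 (shut) to 1.0 (fully open); "grasp_force": force on a finger pad.
Only numpy, scipy, OpenCV 4.12 (cv2) and the standard library are available. Lean on these libraries where they do the work, as an engineer would, in place of code of your own. Each camera call takes 0.05 s, during which the arm holds its last target. There are 200 camera calls.

## Working session

There is one attempt and no reset: what is moved stays moved. The work goes in short steps, Python scripts to look and compute and a shell command to move; the robot and the scene stay as the last step left them, time stands still between calls to the robot, and variables do not carry over. Pictures are saved under pics/ and viewed, at most 13 in all, crops included, and the job is handed in when it is done.

```bash
mkdir -p pics; python3 - <<'E'
from rig import r, eyes
import cv2,pickle
s=r.sense(); print(s)
for n in("scene","side"):
    f=eyes.grab_frame(n); pickle.dump(f,open(n+'.pkl','wb')); cv2.imwrite(f'pics/{n}0.png',f['img'])
    print(n,{k:v for k,v in f.items() if k!='img'})
E
```

```text
{'clock': 0.0, 'qpos': array([-1.13539291e+00,  3.53666981e-01,  1.63416109e+00,  3.34157345e-05,
        1.15517832e+00, -2.39305271e-03]), 'qvel': array([ 2.52819184e-03,  1.69481315e-03, -1.11122464e-03, -5.00936540e-05,
        7.37496549e-04, -4.33316217e-05]), 'joint_efforts': array([ 1.29313339e-03, -6.05251694e+01, -3.42064869e+01,  5.23353879e-05,
        9.59328900e-03,  5.79779766e-06]), 'eef_pos': array([ 264.78359262, -565.63009074,  247.53836437]), 'tcp_rot': array([-3.14017900e+00, -3.39348991e-05,  4.37782931e-01]), 'contact_force': array([-0.02045675,  0.71717337, -0.85161977]), 'wrist_torque': array([-0.03194794, -0.03230085,  0.0036865 ]), 'grasp_force': 0.0, 'opening': 1.0000825602767491}
scene {'fx': 433.16018735072925, 'fy': 433.16018735072925, 'cx': 312.6115749947436, 'cy': 204.02808231529224, 'R': array([[ 0.77578478,  0.6309356 ,  0.0088457 ],
       [ 0.3348925 , -0.39981438, -0.85322651],
       [-0.53479434,  0.6648825 , -0.52146551]]), 't': array([-374.01380913, -115.0957174 , 1774.26595185])}
side {'fx': 395.14379642287713, 'fy': 395.14379642287713, 'cx': 315.6048373162184, 'cy': 202.62314952045543, 'R': array([[-0.9588904 , -0.28362632, -0.00923653],
       [-0.15104112,  0.53765749, -0.82952456],
       [ 0.24024109, -0.79402804, -0.55839384]]), 't': array([491.13834598, 186.76828217, 912.28640687])}
```

View pics/scene0.png

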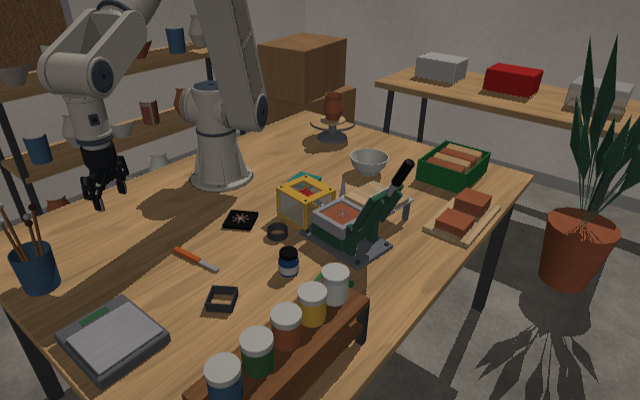

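View pics/side0.png

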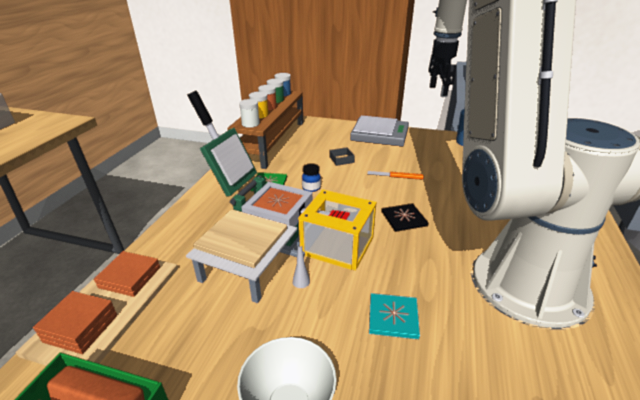

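```bash
cat > h.py <<'E'
import numpy as np,cv2,pickle
def ray(f,u,v):
    R=np.array(f['R']);t=np.array(f['t'])
    d=R.T@np.array([(u-f['cx'])/f['fx'],(v-f['cy'])/f['fy'],1]); return -R.T@t,d
def onz(f,u,v,z):
    c,d=ray(f,u,v); return c+d*(z-c[2])/d[2]
def proj(f,X):
    p=np.array(f['R'])@np.array(X,float)+np.array(f['t']); return np.array([f['cx']+f['fx']*p[0]/p[2],f['cy']+f['fy']*p[1]/p[2]])
def load(n): return pickle.load(open(n+'.pkl','rb'))
E
python3 - <<'E'
from h import *
a=load('scene')['img'][150:270,260:420]; b=load('side')['img'][150:300,180:390]
cv2.imwrite('pics/c1.png',cv2.resize(a,None,fx=5,fy=5,interpolation=2)); cv2.imwrite('pics/c2.png',cv2.resize(b,None,fx=3.8,fy=3.8,interpolation=2))
E
```

```text
(no output)
```

View pics/c1.png

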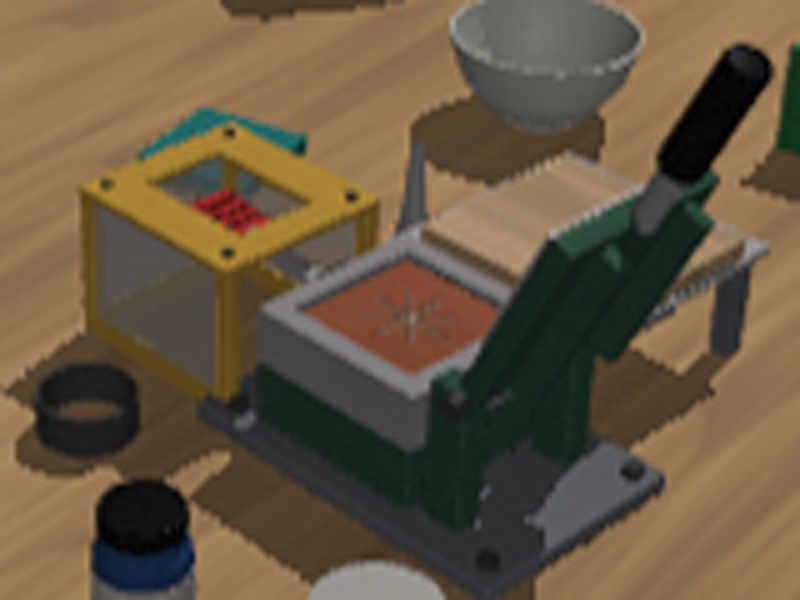

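View pics/c2.png

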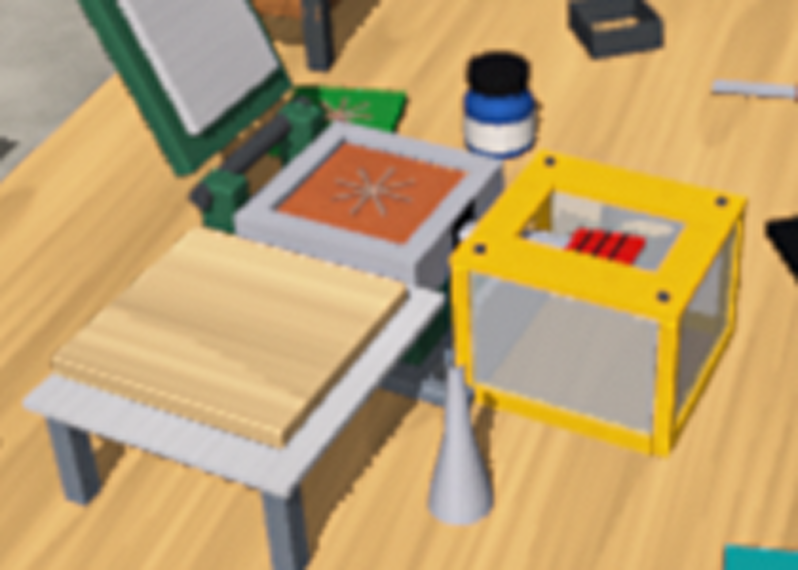

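Scene crop: the press's terracotta tile is in the die at scene (342,213) / side (277,201); the guard top's corners are visible in both crops, red pad at scene (306,192). Look-alikes: teal tile, side (394,315); black tile, side (404,215) / scene (240,218); green tile, side (268,178); bricks, scene (456,220). I choose the terracotta tile in the die; the crop confirms it.

```bash
python3 - <<'E'
from h import *
P={'scene':(5,(260,150),[(82,190),(225,123),(380,198),(228,270)]),'side':(3.8,(180,150),[(550,153),(747,201),(670,316),(453,257)])}
T={'scene':[(300,305),(408,258),(515,308),(413,375)],'side':[(345,141),(467,172),(405,243),(272,208)]}
D={'scene':[],'side':[(190,233),(410,288),(285,437),(52,358)]}
for n in P:
    f=load(n); s,o,q=P[n]
    g=lambda q,z:np.array([onz(f,(x+.5)/s-.5+o[0],(y+.5)/s-.5+o[1],z)[:2] for x,y in q])
    for nm,qq,z in(('guard',q,115),('tile',T[n],97),('board',D[n],99)):
        if not qq: continue
        c=g(qq,z); e=np.roll(c,-1,0)-c
        print(n,nm,'c',c.mean(0).round(1),'len',np.hypot(*e.T).round(1),'ang',np.degrees(np.arctan2(e[:,1],e[:,0])).round(1))
    hsv=cv2.cvtColor(f['img'],cv2.COLOR_BGR2HSV)
    m=cv2.inRange(hsv,(0,190,90),(4,255,255)); 
    y0,y1,x0,x1=(180,200,290,325) if n=='scene' else (195,230,320,360)
    ys,xs=np.nonzero(m[y0:y1,x0:x1]); u,v=xs.mean()+x0,ys.mean()+y0
    print('pad',len(xs),onz(f,u,v,99)[:2])
f=load('side')
u,v=(460+.5)/3.8-.5+180,(505+.5)/3.8-.5+150; print('nozzle~',onz(f,u,v,0)); 
u,v=(456+.5)/3.8-.5+180,(365+.5)/3.8-.5+150; print('nozzle tip~',onz(f,u,v,112))
E
```

```text
scene guard c [460.7 -14.2] len [137.3 150.5 138.  142.9] ang [ 85.4  -6.2 -97.7 173.5]
scene tile c [624.3 -32.1] len [ 92.8  88.3 103.  102.9] ang [ 78.4  -4.1 -93.  169.8]
pad 29 [456.97734654  -8.52520484]
side guard c [455.2 -10. ] len [142.6 135.7 144.3 137. ] ang [ 171.    79.8   -8.5 -100.9]
side tile c [626.3 -37. ] len [ 99.6  93.5 102.1  95.5] ang [171.   82.3  -7.9 -99.2]
side board c [652.4 127.2] len [161.5 148.2 162.3 140.4] ang [174.   82.1  -8.8 -98.2]
pad 87 [453.2616257  -15.14344751]
nozzle~ [506.61489426 141.55811908   0.        ]
nozzle tip~ [505.46865654 141.49614268 112.        ]
```

```bash
python3 -m inch '[[0,0,0,0,0,-8.2,1],[0,0,0,0,0,-8.2,1],[0,0,0,0,0,-8.2,1],[0,0,0,0,0,-8.2,1],[0,0,0,0,0,-8.2,1],[0,0,0,0,0,-8.2,1],[0,0,0,0,0,-8.2,1]]'
python3 -m inch '[[0.041,0.0085,0,0,0,0,1],[0.041,0.0085,0,0,0,0,1],[0.041,0.0085,0,0,0,0,1],[0.041,0.0085,0,0,0,0,1],[0.041,0.0085,0,0,0,0,1],[0.041,0.0085,0,0,0,0,1],[0.041,0.0085,0,0,0,0,1]]'
```

```text
clock: 0.8
eef_pos: [264.8, -565.8, 247.9]
tcp_rot: [-3.141, -0.001, 1.445]
contact_force: [0.4, 0.3, -0.4]
opening: 0.001
grasp_force: 0.0
clock: 1.5
eef_pos: [361.6, -287.6, 248.1]
tcp_rot: [-3.141, -0.0, 1.439]
contact_force: [0.8, 0.2, 0.1]
opening: 0.002
grasp_force: 0.0
```

```bash
python3 -m inch '[[0.041,0.0085,0,0,0,0,1],[0.041,0.0085,0,0,0,0,1],[0.041,0.0085,0,0,0,0,1],[0.041,0.0085,0,0,0,0,1],[0.041,0.0085,0,0,0,0,1],[0.041,0.0085,0,0,0,0,1],[0.041,0.0085,0,0,0,0,1],[0,0,0,0,0,0,1]]'
python3 - <<'E'
from rig import r,eyes
import cv2,pickle
s=r.sense();f=eyes.grab_frame("wrist");f['s']=s;pickle.dump(f,open('wrist.pkl','wb'));cv2.imwrite('pics/w0.png',f['img']);print(s['eef_pos'],s['tcp_rot'],{k:v for k,v in f.items() if k not in('img','s')})
E
```

```text
clock: 2.3
eef_pos: [459.2, -8.8, 248.3]
tcp_rot: [3.141, -0.001, 1.443]
contact_force: [0.3, -0.2, 0.6]
opening: 0.0
grasp_force: 0.0
[459.17656965  -8.77615756 248.2613943 ] [ 3.14111172e+00 -1.31907718e-03  1.44349252e+00] {'fx': 336.94658154372485, 'fy': 336.94658154372485, 'cx': 320.3332390904861, 'cy': 203.2615157839759, 'hand_eye': array([[-2.02394289e-04, -9.49468299e-01, -3.13862880e-01,
         8.16765912e+01],
       [ 9.99999669e-01, -4.39495498e-04,  6.84671029e-04,
        -9.10991945e-01],
       [-7.88014761e-04, -3.13862638e-01,  9.49468074e-01,
        -1.25182101e+02],
       [ 0.00000000e+00,  0.00000000e+00,  0.00000000e+00,
         1.00000000e+00]])}
```

View pics/w0.png

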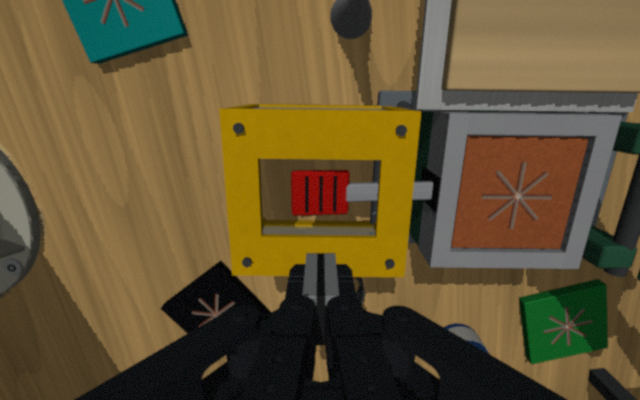

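```bash
cat >> h.py <<'E'
from scipy.spatial.transform import Rotation as Ro
def wfix(f):
    H=np.eye(4);H[:3,:3]=Ro.from_euler('xyz',f['s']['tcp_rot']).as_matrix();H[:3,3]=f['s']['eef_pos']
    W=np.linalg.inv(H@np.array(f['hand_eye']));f['R']=W[:3,:3];f['t']=W[:3,3];return f
E
python3 - <<'E'
from h import *
f=wfix(load('wrist'))
hsv=cv2.cvtColor(f['img'],cv2.COLOR_BGR2HSV)
m=cv2.inRange(hsv,(3,120,90),(14,255,255));m[:,:440]=0;m[300:]=0;m=cv2.morphologyEx(m,cv2.MORPH_CLOSE,np.ones((9,9)))
c=max(cv2.findContours(m,0,2)[0],key=cv2.contourArea);q=cv2.approxPolyDP(c,12,True)[:,0]
for nm,qq,z in(('window',[(260,159),(380,160),(376,238),(260,237)],115),('guardtop',[(222,109),(420,108),(404,276),(232,276)],115),('tile',q,96)):
    print(qq) if nm=='tile' else 0
    c=np.array([onz(f,u,v,z)[:2] for u,v in qq]); e=np.roll(c,-1,0)-c
    print(nm,'c',c.mean(0).round(1),'len',np.hypot(*e.T).round(1),'ang',np.degrees(np.arctan2(e[:,1],e[:,0])).round(1))
E
```

```text
window c [457.4  -9.3] len [93.  65.9 97.  65.8] ang [ -7.8 -97.  172.1  79.5]
guardtop c [457.8  -8.6] len [146.4 140.8 149.6 140. ] ang [ -7.  -97.7 172.7  81. ]
[[468 137]
 [452 246]
 [558 248]
 [587 140]]
tile c [625.1 -33. ] len [97.6 96.5 97.2 97.7] ang [-98.   -8.5  81.4 171.3]
```

```bash
python3 -m inch '[[-0.001,-0.0015,0.03,0,0,0,1],[0,0,0.03,0,0,0,1],[0,0,0.03,0,0,0,1],[0,0,0.02,0,0,0,1],[0,0,0.01,0,0,0,1],[0,0,0,0,0,0,1]]'
python3 -m inch '[[0,0,0.005,0,0,0,1],[0,0,0.005,0,0,0,1],[0,0,0.003,0,0,0,1],[0,0,0,0,0,0,1]]'
```

```text
clock: 2.95
eef_pos: [455.4, -14.1, 127.3]
tcp_rot: [-3.139, 0.0, 1.439]
contact_force: [-0.3, -1.0, -0.3]
opening: -0.003
grasp_force: 0.0
clock: 3.35
eef_pos: [456.7, -13.4, 115.6]
tcp_rot: [3.141, 0.0, 1.44]
contact_force: [-0.4, 0.2, 0.6]
opening: -0.001
grasp_force: 0.5
```

```bash
python3 - <<'E'
from rig import r,eyes
import cv2,pickle
from h import *
for i in range(3): print(r.sense()['eef_pos'].round(1))
s=r.sense();f=eyes.grab_frame("wrist");f['s']=s;pickle.dump(f,open('wrist1.pkl','wb'));cv2.imwrite('pics/w1.png',f['img']);print(s['eef_pos'],s['tcp_rot'])
f=wfix(f)
hsv=cv2.cvtColor(f['img'],cv2.COLOR_BGR2HSV)
m=cv2.inRange(hsv,(3,120,90),(14,255,255));m[:,:440]=0;m=cv2.morphologyEx(m,cv2.MORPH_CLOSE,np.ones((9,9)))
c=max(cv2.findContours(m,0,2)[0],key=cv2.contourArea);print(cv2.approxPolyDP(c,12,True)[:,0].tolist())
print('expected window corners', [proj(f,(457.5+a*.991+b*.13,-9.5-a*.13+b*.991,115)).round().tolist() for a,b in((-48,33),(48,33),(48,-33),(-48,-33))])
E
```

```text
[456.7 -13.4 115.6]
[456.7 -13.4 115.6]
[456.7 -13.4 115.6]
[456.74797174 -13.44393058 115.60540144] [3.14073083e+00 6.60923190e-05 1.43975694e+00]
[[639, 163], [601, 164], [552, 348], [639, 348]]
expected window corners [[202.0, 211.0], [444.0, 211.0], [428.0, 346.0], [218.0, 347.0]]
```

View pics/w1.png

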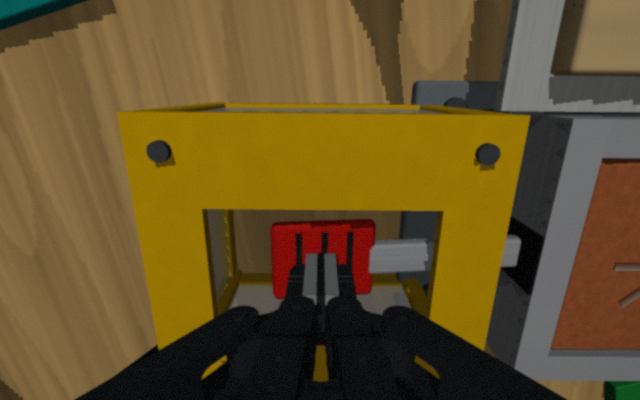

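The wrist view shows the window corners at (204,208) and (442,209), agreeing with the estimate (457.5, -9.5) to 2 px, and the shut fingers over the red pad (325,260), slightly towards -y. Shift 4 mm and press.

```bash
python3 -m inch '[[0.004,0,0,0,0,0,1],[0,0,0.003,0,0,0,1],[0,0,0.004,0,0,0,1],[0,0,0.004,0,0,0,1],[0,0,0,0,0,0,1]]'
python3 -m inch '[[0,0,0.004,0,0,0,1],[0,0,0.004,0,0,0,1],[0,0,0.002,0,0,0,1],[0,0,0,0,0,0,1]]'
```

```text
clock: 3.9
eef_pos: [456.5, -9.0, 104.1]
tcp_rot: [-3.141, -0.0, 1.44]
contact_force: [0.4, 0.1, 0.2]
opening: 0.0
grasp_force: 0.0
clock: 4.3
eef_pos: [456.8, -9.1, 94.3]
tcp_rot: [-3.141, -0.0, 1.44]
contact_force: [-2.8, 0.4, 2.9]
opening: 0.001
grasp_force: 1.4
```

```bash
python3 -m inch '[[0,0,0.002,0,0,0,1],[0,0,0.002,0,0,0,1],[0,0,0,0,0,0,1]]'
python3 - <<'E'
from rig import r,eyes
import cv2
f=eyes.grab_frame("side");cv2.imwrite('pics/s1.png',cv2.resize(f['img'][130:300,180:400],None,fx=3.5,fy=3.5,interpolation=2))
E
```

```text
clock: 4.6
eef_pos: [457.0, -9.1, 90.4]
tcp_rot: [3.141, -0.0, 1.44]
contact_force: [-1.4, 0.5, 5.1]
opening: 0.0
grasp_force: 2.2
```

View pics/s1.png

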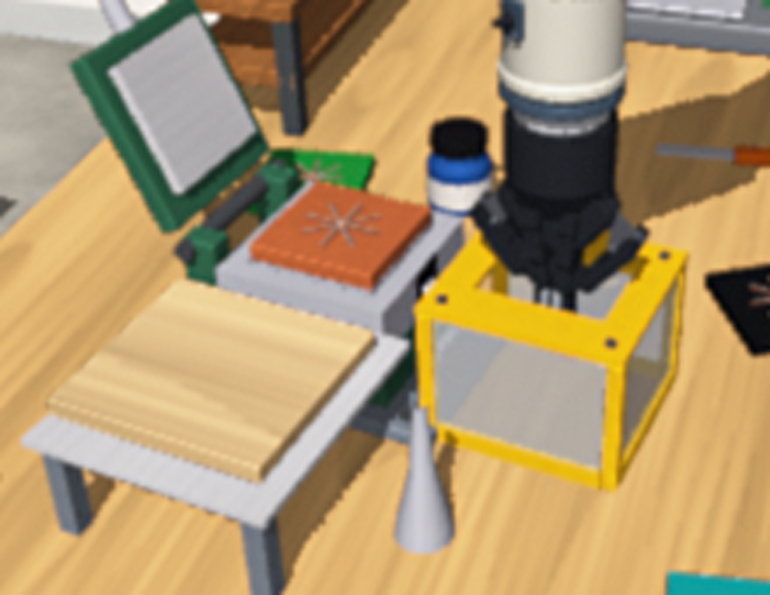

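Side view: the tile is nearly fully up (340,230), the gripper's knuckles are clear of the guard by roughly 25 mm. Continue to the stop.

```bash
python3 -m inch '[[0,0,0.0015,0,0,0,1],[0,0,0.0015,0,0,0,1],[0,0,0,0,0,0,1]]'
python3 -m inch '[[0,0,0.001,0,0,0,1],[0,0,0.001,0,0,0,1],[0,0,0,0,0,0,1]]'
```

```text
clock: 4.95
eef_pos: [457.3, -9.2, 87.8]
tcp_rot: [3.141, -0.0, 1.44]
contact_force: [-2.8, 0.7, 11.6]
opening: 0.0
grasp_force: 5.9
clock: 5.25
eef_pos: [457.6, -9.2, 87.2]
tcp_rot: [3.14, -0.0, 1.44]
contact_force: [-9.2, 1.2, 33.8]
opening: -0.0
grasp_force: 17.6
```

```bash
python3 -m inch '[[0,0,-0.005,0,0,0,1],[0,0,-0.015,0,0,0,1],[0,0,-0.025,0,0,0,1],[0,0,-0.03,0,0,0,1],[0,0,-0.02,0,0,0,1],[0,0,0,0,0,0,1]]'
python3 -m inch '[[-0.018,0.034,0,0,0,0,-0.3],[-0.018,0.034,0,0,0,0,-0.3],[-0.018,0.034,0,0,0,0,-0.3],[-0.018,0.034,0,0,0,0,-0.3],[-0.018,0.034,0,0,0,0,-0.3],[0,0,0,0,0,0,-0.3],[0,0,0,0,0,0,-0.3]]'
python3 - <<'E'
from rig import r,eyes
import cv2,pickle
from h import *
s=r.sense();f=eyes.grab_frame("wrist");f['s']=s;pickle.dump(f,open('wrist2.pkl','wb'));cv2.imwrite('pics/w2.png',f['img'])
g=eyes.grab_frame("side");cv2.imwrite('pics/s2.png',g['img']);pickle.dump(g,open('side2.pkl','wb'))
f=wfix(f);print(s['eef_pos'],s['tcp_rot'],s['opening'])
hsv=cv2.cvtColor(f['img'],cv2.COLOR_BGR2HSV)
m=cv2.inRange(hsv,(3,120,90),(14,255,255));m=cv2.morphologyEx(m,cv2.MORPH_CLOSE,np.ones((9,9)))
c=max(cv2.findContours(m,0,2)[0],key=cv2.contourArea);q=cv2.approxPolyDP(c,12,True)[:,0];print(q.tolist(),[onz(f,u,v,117)[:2].round(1).tolist() for u,v in q])
E
```

```text
clock: 5.85
eef_pos: [458.8, -9.3, 182.7]
tcp_rot: [3.136, -0.001, 1.44]
contact_force: [0.1, 0.4, -0.7]
opening: 0.0
grasp_force: 0.0
clock: 6.55
eef_pos: [613.2, -121.0, 178.5]
tcp_rot: [-3.139, -0.0, 1.439]
contact_force: [-1.1, 0.9, -0.2]
opening: 0.646
grasp_force: 0.0
[ 613.19180179 -121.00019607  178.49373235] [-3.13931159e+00 -2.76775806e-04  1.43877522e+00] 0.6459890671380467
[[224, 0], [238, 170], [409, 170], [425, 0]] [[582.2, 8.4], [571.4, -75.3], [667.2, -88.0], [679.1, -4.6]]
```

View pics/w2.png

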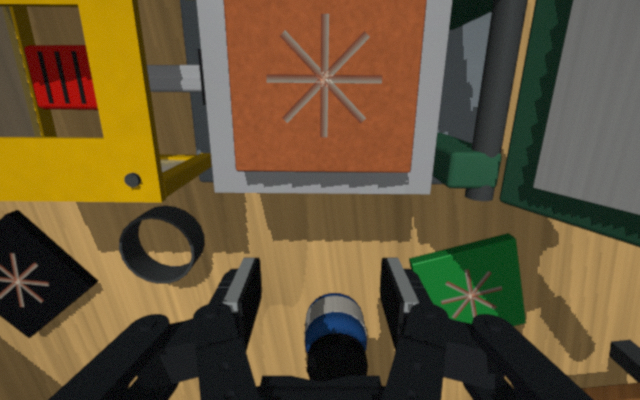

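The wrist view shows the raised tile's near edge from (238,170) to (409,170), square to the fingertips, with its centre at (325,77); the jar is below between the fingers, lower than the push height. Descend.

```bash
python3 -m inch '[[0,0,0.02,0,0,0,-0.3],[0,0,0.02,0,0,0,-0.3],[0,0,0.015,0,0,0,-0.3],[0,0,0.005,0,0,0,-0.3],[0,0,0,0,0,0,-0.3],[0,0,0,0,0,0,-0.3]]'
```

```text
clock: 7.25
eef_pos: [614.0, -120.8, 120.9]
tcp_rot: [3.141, 0.0, 1.44]
contact_force: [1.0, -0.4, 0.4]
opening: 0.652
grasp_force: 0.0
```

```bash
python3 -m inch '[[0,0,0.005,0,0,0,-0.3],[0.01,0,0,0,0,0,-0.3],[0.01,0,0,0,0,0,-0.3],[0.004,0,0,0,0,0,-0.3],[0.004,0,0,0,0,0,-0.3],[0.004,0,0,0,0,0,-0.3],[0.004,0,0,0,0,0,-0.3],[0.004,0,0,0,0,0,-0.3]]'
python3 - <<'E'
from rig import r,eyes
import cv2
f=eyes.grab_frame("side");cv2.imwrite('pics/s3.png',cv2.resize(f['img'][110:280,170:390],None,fx=3.5,fy=3.5,interpolation=2))
E
```

```text
clock: 8.05
eef_pos: [619.3, -81.4, 115.7]
tcp_rot: [3.141, 0.001, 1.44]
contact_force: [-0.8, -5.6, 4.4]
opening: 0.647
grasp_force: 3.1
```

View pics/s3.png

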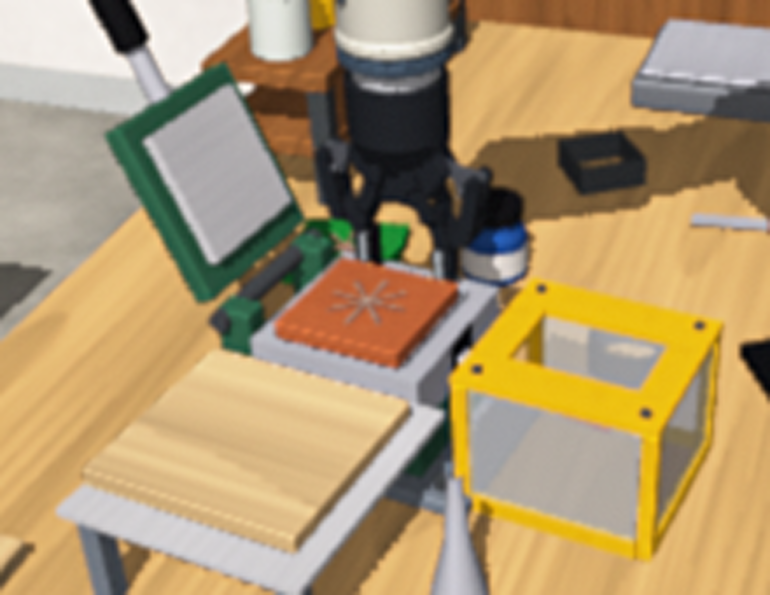

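```bash
python3 -m inch '[[0,0,-0.001,0,0,0,-0.3],[0,0,-0.001,0,0,0,-0.3],[0,0,0,0,0,0,-0.3]]'
python3 -m inch '[[0.004,0,0,0,0,0,-0.3],[0.004,0,0,0,0,0,-0.3],[0.004,0,0,0,0,0,-0.3]]'
python3 - <<'E'
from rig import r,eyes
import pickle
from h import *
s=r.sense();f=eyes.grab_frame("wrist");f['s']=s;cv2.imwrite('pics/w3.png',f['img'])
f=wfix(f);print(s['eef_pos'],s['contact_force'])
hsv=cv2.cvtColor(f['img'],cv2.COLOR_BGR2HSV)
m=cv2.inRange(hsv,(3,120,90),(14,255,255));m=cv2.morphologyEx(m,cv2.MORPH_CLOSE,np.ones((9,9)))
c=max(cv2.findContours(m,0,2)[0],key=cv2.contourArea);q=cv2.approxPolyDP(c,12,True)[:,0];print(q.tolist(),[onz(f,u,v,117)[:2].round(1).tolist() for u,v in q])
E
```

```text
clock: 8.4
eef_pos: [618.7, -80.9, 117.1]
tcp_rot: [-3.141, -0.001, 1.439]
contact_force: [-0.2, -0.2, 0.4]
opening: 0.652
grasp_force: 0.0
clock: 8.7
eef_pos: [620.4, -68.9, 117.1]
tcp_rot: [-3.141, -0.0, 1.44]
contact_force: [0.8, -0.9, -1.1]
opening: 0.652
grasp_force: 0.5
[620.39755795 -68.9028739  117.10697294] [ 0.78447658 -0.89571729 -1.10798311]
[[175, 0], [207, 264], [440, 264], [474, 0]] [[587.0, 46.6], [574.6, -49.1], [670.8, -61.8], [683.8, 33.8]]
```

View pics/w3.png

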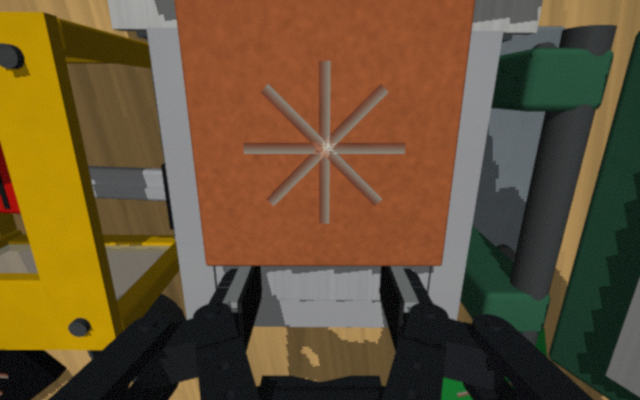

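The wrist view shows the tile square to the fingers, its rear edge (207–440,264), already slid 26 mm, with only small force. Continue.

```bash
python3 -m inch '[[0.008,0,0,0,0,0,-0.3],[0.008,0,0,0,0,0,-0.3],[0.008,0,0,0,0,0,-0.3],[0.008,0,0,0,0,0,-0.3],[0.008,0,0,0,0,0,-0.3],[0.008,0,0,0,0,0,-0.3],[0.006,0,0,0,0,0,-0.3]]'
python3 -m inch '[[0.008,0,0,0,0,0,-0.3],[0.008,0,0,0,0,0,-0.3],[0.008,0,0,0,0,0,-0.3],[0.008,0,0,0,0,0,-0.3],[0.008,0,0,0,0,0,-0.3],[0.006,0,0,0,0,0,-0.3],[0,0,0,0,0,0,-0.3]]'
python3 - <<'E'
from rig import r,eyes
from h import *
f=eyes.grab_frame("side");cv2.imwrite('pics/s4.png',cv2.resize(f['img'][110:280,170:390],None,fx=3.5,fy=3.5,interpolation=2))
E
```

```text
clock: 9.45
eef_pos: [627.6, -14.8, 117.2]
tcp_rot: [-3.141, -0.0, 1.44]
contact_force: [-0.5, -0.6, -0.8]
opening: 0.653
grasp_force: 0.4
clock: 10.15
eef_pos: [633.8, 30.8, 117.3]
tcp_rot: [3.141, -0.0, 1.44]
contact_force: [-1.2, -0.8, 0.1]
opening: 0.65
grasp_force: 0.0
```

View pics/s4.png

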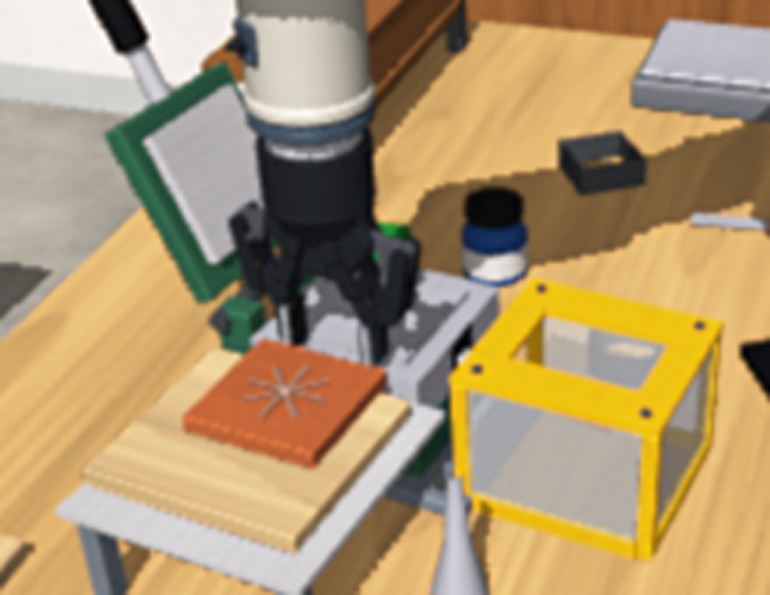

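The side view shows the tile mostly on the board (285,395), square; about 35 mm to go.

```bash
python3 -m inch '[[0.007,0,0.001,0,0,0,-0.3],[0.007,0,0.0005,0,0,0,-0.3],[0.007,0,0,0,0,0,-0.3],[0.006,0,0,0,0,0,-0.3],[0.005,0,0,0,0,0,-0.3],[0.003,0,0,0,0,0,-0.3],[0,0,0,0,0,0,-0.3]]'
python3 -m inch '[[-0.01,0,0,0,0,0,-0.3],[-0.02,0,0,0,0,0,-0.3],[0,0,-0.03,0,0,0,-0.3],[0,0,-0.04,0,0,0,-0.3],[0,0,-0.04,0,0,0,-0.3],[-0.02,0,0,0,0,0,-0.3],[0,0,0,0,0,0,-0.3],[0,0,0,0,0,0,-0.3]]'
python3 - <<'E'
from rig import r,eyes
from h import *
s=r.sense();f=eyes.grab_frame("wrist");f['s']=s;f=wfix(f)
g=eyes.grab_frame("side")
hsv=cv2.cvtColor(f['img'],cv2.COLOR_BGR2HSV)
m=cv2.inRange(hsv,(3,150,90),(12,255,255));m=cv2.morphologyEx(m,cv2.MORPH_CLOSE,np.ones((5,5)))
c=max(cv2.findContours(m,0,2)[0],key=cv2.contourArea);q=cv2.approxPolyDP(c,12,True)[:,0];P=[onz(f,u,v,113)[:2] for u,v in q]
print(q.tolist(),np.round(P,1).tolist(),np.mean(P,0))
for p in P+[np.mean(P,0)]: d=p-[626,-32.3]; print('press',(d@[.991,-.132]).round(1),(d@[.132,.991]).round(1))
a=cv2.resize(f['img'],(480,300)); b=cv2.resize(g['img'][150:270,160:352],(480,300),interpolation=2)
cv2.imwrite('pics/fin.png',np.vstack([a,b]))
E
```

```text
clock: 10.9
eef_pos: [638.2, 65.2, 115.7]
tcp_rot: [-3.142, -0.0, 1.44]
contact_force: [0.0, -0.7, -0.3]
opening: 0.655
grasp_force: 0.0
clock: 11.7
eef_pos: [631.1, 14.3, 225.4]
tcp_rot: [-3.141, -0.0, 1.438]
contact_force: [0.3, 0.5, 0.3]
opening: 0.65
grasp_force: 0.0
[[244, 0], [252, 118], [394, 116], [402, 0], [327, 0], [328, 30], [359, 2], [332, 36], [370, 43], [333, 44], [356, 75], [327, 50], [326, 89], [320, 49], [291, 76], [314, 44], [275, 43], [315, 35], [288, 0]] [[601.4, 155.2], [592.4, 84.8], [689.0, 73.2], [698.4, 142.2], [652.3, 148.4], [650.8, 131.7], [671.9, 144.7], [652.9, 128.0], [676.6, 120.7], [653.0, 123.3], [665.8, 102.8], [648.7, 120.3], [645.1, 96.7], [644.3, 121.5], [623.2, 107.8], [640.9, 124.9], [616.2, 128.8], [642.3, 130.0], [628.4, 151.6]] [647.03193115 122.96739639]
press -49.1 182.6
press -48.7 111.6
press 48.5 112.9
press 48.7 182.5
press 2.2 182.5
press 3.0 165.8
press 22.1 181.4
press 5.5 162.4
press 30.0 158.3
press 6.2 157.7
press 21.6 139.1
press 2.4 154.2
press 1.9 130.4
press -2.1 154.8
press -21.3 138.5
press -6.0 157.7
press -31.0 158.3
press -5.3 163.0
press -21.9 182.5
press 0.3 156.6
```

View pics/fin.png

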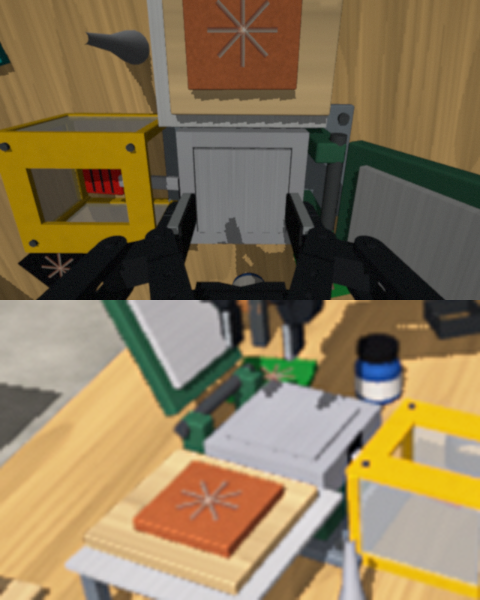

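The tile lies flat on the board, with margin all round. The ejector plate and lever are unchanged, and the nozzle is still standing.

```bash
python3 -c "
from rig import r
print(r.sign_off())"
```

```text
the job is handed in; nothing more can be done
None
```

I pressed the lever down to its stop through the window without touching the guard, pushed the tile flat and wholly onto the ware board, and handed the job in at about 12 s; the verdict was not shown.

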